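# Load a moulded housing into the measuring nest

### The job

Take the black housing that stands on edge in the blue parts rack, set it down leaning on the 45-degree aluminium rest with its connector side up and let go, so that you can take it again from the connector side. Then lay it on its back, connector up, in the sprung nest and press it down until both brass catches have snapped over its side ears and hold the platform down, and let go. Do not drop the housing, and leave the other things on the table alone.

Things in the scene. Friction and masses are not known exactly. Their poses are not given: they have to be found in the camera images.
- housing_center (a point): The black moulded housing to load, 0.26 kg, the only one in the rack: a block 110 mm long (z, up in the rack), 76 mm wide (y), 34 mm thick (x); this point is the block's middle. Its +x face is the connector side, the -x face its flat back. Two studs 16 mm tall stand on the +x face, 26 mm towards the lower end; the 38 mm of that face next to the upper end are clear.
- housing_connector (a point): Middle of the housing's square connector shroud, 28 mm (y) by 28 mm (z), which stands 32 mm out (x) from the middle of the connector face; this point is 33 mm along +x from the block's middle, 16 mm above the face. Axes as the housing.
- housing_ear (a point): Middle of the outer edge of the mounting ear on the housing's +y side; a like ear is on the -y side. Each is 5 mm thick (x), flush with the flat back, 40 mm long (z, about the middle of the length) and sticks out 9 mm from the block, so the back is 94 mm wide there. Axes as the housing.
- rack: Blue parts rack on the table, 220 mm (x) by 130 mm (y), floor 12 mm thick. Origin under its centre. Two slots with 18 mm high rails, at x = -50 and +50 mm; the housing stands upright in one of them with its connector side to the rack's +x, the master in the other.
- master_center (a point): Stepped aluminium setting master, 30 x 70 mm, 56 mm tall, standing in the other slot; this point is its middle. To be left alone.
- rest: Fixed aluminium 45-degree rest, 130 x 120 mm, 73 mm high; origin on the table. A rubber-faced back plate rises at 45 degrees towards +x; a 40 mm deep ledge stands square to it. Their inner corner runs along y at x -22, z 34 mm. The plate ends 58 mm up the slope, so the housing's upper end overhangs it and a finger fits behind.
- rest_seat (a point): Where the middle of the housing's block is when it leans home on the rest: back on the plate, lower end on the ledge, connector side facing up towards the rest's -x. It lies 55 mm up the slope from the inner corner and 17 mm off the plate. Axes as the rest.
- nest_seat (a point): Where the block's middle is when the housing lies caught in the fixed nest, 52 mm above the table; z up, x along the housing's length (either way round fits), y to the left catch. Pallet 200 (x) by 210 mm. Four dark corner locators, 61 mm high, guide the block with 1.2 mm play and flare 5 mm at the top. The catches' grey casings are 58 mm high.
- platform (a joint): The nest's yellow, rubber-topped sprung platform, 96 x 60 mm, top 49 mm above the table when free. Value: how far it is pressed down, m; 0 free, 0.014 when the catches hold the ears, 0.018 stop. Its spring pushes up with 5 N free, 8.5 N at 0.014; with the catches, pressing the housing home takes 10 to 18 N.
- catch_left (a joint): Brass spring bolt on the nest's +y side with a bevelled nose and a red tail knob. Value: how far it is pushed out, m; 0 sprung fully in, 0.008 most. Its nose overlaps the ear by 4 mm, its flat underside is 40 mm above the table: an ear pressed below that lets it spring in over it.
- catch_right (a joint): The same on the nest's -y side.
- housing_b: Another black housing, lying on its back on the perforated fixture plate at the far side. To be left alone.
- housing_c: A third black housing, lying on its back on the perforated fixture plate at the far side. To be left alone.
- sphere_stand: Steel reference sphere on a stem with a round foot, 68 mm across, 120 mm tall. To be left alone.
- screw_a: Black cap screw, 17 mm across, standing on its head, 36 mm tall. To be left alone.
- screw_b: A second cap screw, as the first. To be left alone.
Things that resemble listed ones, but are neither listed nor needed, are in the scene too. Leave any green or purple look-alike of the part that bears housing_center alone.

How it is judged (in metres and radians):
On the way, in this order (a step that is already met when the one before it is completed fails the run):
1. the housing leans home on the 45-degree rest, connector side up, and is let go (middle within 12 mm of its seat, tilt within 5 degrees) (distance between housing_center and rest_seat below 0.012 m and angle between housing_center's own x axis and vertical between 0.698 and 0.873 rad and contact force between the fingers and housing below 0.05 N and linear speed of housing below 0.02 m/s), for 0.2 s.
2. the housing lies connector up in the nest and both catches have sprung in over its ears (horizontal distance between housing_center and nest_seat below 0.004 m and angle between housing_center's own x axis and vertical below 0.07 rad and value of joint platform above 0.0125 m and value of joint each of catch_left, catch_right below 0.0015 m), for 0.2 s.
At the end, for the whole second after the job is handed in: The housing lies released and at rest in the nest, connector up (3 degrees), in line with it (3.5 degrees, either way round), within 4 mm of its caught position and no more than 2.5 mm above it, the platform sunk by over 12.5 mm and both catches sprung in to 1.5 mm (distance between housing_center and nest_seat below 0.004 m and angle between housing_center's own x axis and vertical below 0.05 rad and z of housing_center in the frame of nest_seat below 0.0025 m and angle between the z axis of housing_center and the x axis of nest_seat, either way round below 0.06 rad and value of joint platform above 0.0125 m and value of joint each of catch_left, catch_right below 0.0015 m and contact force between the fingers and housing below 0.05 N and linear speed of housing below 0.01 m/s); the robot touches nothing.
It fails at once if the housing is dropped: it moves faster than 0.7 m/s while no finger touches it (a fall of more than 25 mm) (contact force between the fingers and housing below 0.01 N and linear speed of housing above 0.7 m/s).
It fails at once if the setting master or another thing on the table is shifted by more than 20 mm (distance of any of master_center, housing_b, housing_c, sphere_stand, screw_a, screw_b from where it was at the start of the episode above 0.02 m).
It also fails if it takes over 67 s, if anything falls off the work surface, if the arm or the gripper's body presses on something with over 40 N, if the wrist force passes 120 N, or if a joint passes its speed limit or range.

### The arm

A 6-joint arm with a two-finger parallel gripper is mounted at the origin on the work surface. World frame = base frame: x ahead of the robot, y to its left, z up, the work surface at z = 0. Lengths are in m, angles in degrees, forces in N, time in s.
With the tool pointing down it reaches from about 0.425 to 0.925 m from the base axis. Payload 12.5 kg.
Tool frame: the origin (TCP) lies at the very end of the fingers, on their centre line; the grasp point (between the pads) lies 19 mm behind it; z points along the fingers, y is the line along which they close (so a half turn about z gives the same grasp; the last joint's range is limited). The gripper opens to 85 mm and grips with 20 to 120 N. Pads are 22 mm wide; open, the fingers measure 114 mm over their backs; the gripper's body (76 mm by 85 mm) begins 54 mm behind the grasp point. The pads swing forward as they close: fully open they stand 13 mm farther back than shut.
Start: joints at [-72.628, 28.126, 89.318, -0, 62.55, -6.05], TCP at [0.248, -0.574, 0.231] pointing down, gripper open.
Joint ranges: [-177.58, 177.58], [-47.91, 125.51], [2.72, 160], [-65.01, 245.01], [3.68, 167.84], [-153.87, 153.87]. Speed limits (degrees/s): [127.2, 127.2, 159.86, 180, 180, 180].

### API

Orientations are given as [roll, pitch, yaw] about the fixed x, y, z axes, in that order (R = Rz(yaw) Ry(pitch) Rx(roll)).
In Python, from station import monitor, imaging, job gives the robot as it stands. The module is installed in compiled form; this text tells all that it offers.
- The arm moves only by the tool jog_arm, never from a script. Its argument "motion" is a list of rows, each a list of 3 entries, a list of its own where there are three numbers: the finger opening in m, from 0 to 0.0854, then the shift along the tool's x, y, z in m, then the turn, a rotation vector about the tool's x, y, z in rad. A call has 1 to 8 rows; each row is the pose to reach, as a shift and turn from the pose commanded when the call began, along the tool's axes at that moment; what a row does not reach only later rows make up. A row lasts 1/8 s, in which the tool goes at most 62.5 mm and 10.7 degrees, less where a joint would pass 70% of its speed; a pose out of reach is approached as far as the arm can. A call with a gripper value outside its range is refused whole. The fingers move at their own pace and stop on an object; "force" is the grip in N (left out, the last holds). Time passes only in rows, so rows that repeat a pose let the fingers close. It gives the time, the measured TCP pose, the force, the opening and the grip force at its end, in the units of the state.
- monitor.get_state(): the state, without advancing time (a new reading comes with each control period).
- imaging.read_camera(name): name is "scene" or "top" or "wrist"; returns a dict with "pixels" (400x640x3 uint8, red, green, blue), "vfov" (degrees; the focal length in pixels is half the picture's height over the tangent of half this angle, whatever the lens; pixels are square), "cx", "cy" (the principal point, pixels), "R" (3x3) and "t" (3): a world point X has camera coordinates R X + t. Camera axes: x right, y down, z forward; pixel columns grow to the right and rows downward; lengths in m; the calibration is good to about 2 mm. A picture is of the moment at which its call begins. There is no depth.
- job.sign_off(): hands the job in; it is judged then, once.
The state is a dict: "clock": time; "joints": joint angles; "dq": joint speeds; "effort": joint torques, N m; "ee_pos": TCP position; "orientation": TCP orientation; "wrist_force": force on the tool from outside, world axes, zero at the start; "wrist_torque": the same for the moment, N m; "width": opening from 0.0 (shut) to 1.0 (fully open); "gripper_force": force on a finger pad.
Only numpy, scipy, OpenCV 4.12 (cv2) and the standard library are available. Lean on these libraries where they do the work, as an engineer would, in place of code of your own. Each camera call takes 0.05 s, during which the arm holds its last target. There are 200 camera calls.

## Working session

There is one attempt and no reset: what is moved stays moved. The work goes in short steps, Python scripts to look and compute and a tool call to move; the robot and the scene stay as the last step left them, time stands still between calls to the robot, and variables do not carry over. Pictures are saved under pics/ and viewed, at most 13 in all, crops included, and the job is handed in when it is done.

Besides the shell and the picture viewer there is one more tool, called as name(argument=value, ...), one argument or row to a line, values as JSON. jog_arm: Moves the arm, as the interface text tells. Its arguments: {"type":"object","properties":{"motion":{"type":"array"},"force":{"type":"number"}},"required":["motion"]}

```bash
mkdir -p pics; cat > h.py <<'E'
import numpy as np,cv2,pickle
from station import monitor,imaging,job
from scipy.spatial.transform import Rotation as Ro
def cam(n):
    c=imaging.read_camera(n); c['R']=np.array(c['R']);c['t']=np.array(c['t']);c['f']=200/np.tan(np.radians(c['vfov'])/2) ;return c
def save(c,name,crop=None,s=1):
    p=c['pixels'][:,:,::-1]
    if crop: p=p[crop[1]:crop[3],crop[0]:crop[2]]
    cv2.imwrite('pics/'+name,cv2.resize(p,None,fx=s,fy=s,interpolation=cv2.INTER_CUBIC))
def ray(c,u,v):
    d=c['R'].T@np.array([(u-c['cx'])/c['f'],(v-c['cy'])/c['f'],1]);return -c['R'].T@c['t'],d/np.linalg.norm(d)
def onz(c,u,v,z):
    o,d=ray(c,u,v);return o+d*(z-o[2])/d[2]
def tri(*a):
    A=np.zeros((3,3));b=np.zeros(3);rs=[ray(*x) for x in a]
    for o,d in rs:
        P=np.eye(3)-np.outer(d,d);A+=P;b+=P@o
    X=np.linalg.solve(A,b);return X,[np.linalg.norm((np.eye(3)-np.outer(d,d))@(X-o)) for o,d in rs]
def proj(c,X):
    p=c['R']@np.array(X)+c['t'];return c['f']*p[:2]/p[2]+[c['cx'],c['cy']]
def pose():
    s=monitor.get_state();return np.array(s['ee_pos']),Ro.from_euler('xyz',s['orientation'],degrees=True),s
E
python3 - <<'E'
from h import *
cs={n:cam(n) for n in('scene','top','wrist')}
pickle.dump(cs,open('c0.pkl','wb'))
for n,c in cs.items():
    print(n,c['vfov'],c['cx'],c['cy'],(-c['R'].T@c['t']).round(3),c['R'].round(3).tolist())
print(pose()[2])
save(cs['scene'],'s0.png',None,1.25);save(cs['top'],'t0.png',None,1.25)
E
```

```text
scene 43.96308964179276 317.7359481620214 196.5772800200144 [1.465 0.308 1.117] [[-0.15, 0.989, -0.002], [0.736, 0.111, -0.668], [-0.66, -0.101, -0.745]]
top 43.766041067965546 321.403538322526 195.66387056750781 [0.374 0.147 1.599] [[-0.021, -1.0, -0.016], [-0.996, 0.023, -0.091], [0.091, 0.014, -0.996]]
wrist 65.8417028850031 321.40995797965746 201.53015544729803 [ 0.313 -0.546  0.373] [[0.397, -0.918, -0.001], [-0.881, -0.381, 0.281], [-0.259, -0.111, -0.96]]
{'clock': 0.15, 'joints': array([-7.26275730e+01,  2.81562246e+01,  8.93430255e+01,  1.28186779e-03,
        6.25493712e+01, -6.04990080e+00]), 'dq': array([-0.0883964 , -0.12511697, -0.1902891 , -0.07711095, -0.0618079 ,
       -0.00904948]), 'effort': array([ 2.08782709e-03, -6.18705654e+01, -2.61690402e+01, -9.38713742e-05,
        3.19942636e-03, -1.49464552e-05]), 'ee_pos': array([ 0.24842063, -0.57332291,  0.23085633]), 'orientation': array([-1.79951769e+02, -6.25512931e-03,  2.34217338e+01]), 'wrist_force': array([ 0.84449264,  0.3727803 , -0.17930161]), 'wrist_torque': array([-0.03518925,  0.019882  ,  0.02268082]), 'gripper_force': 0.0, 'width': 1.0007646085030408}
```

View pics/s0.png

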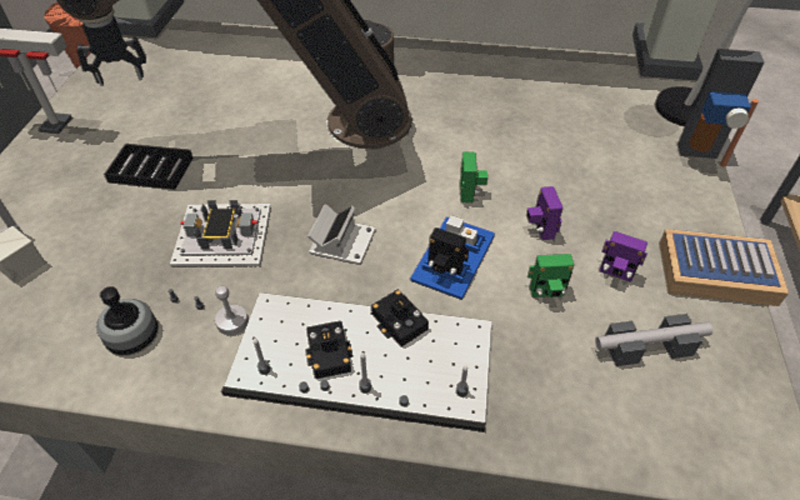

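View pics/t0.png

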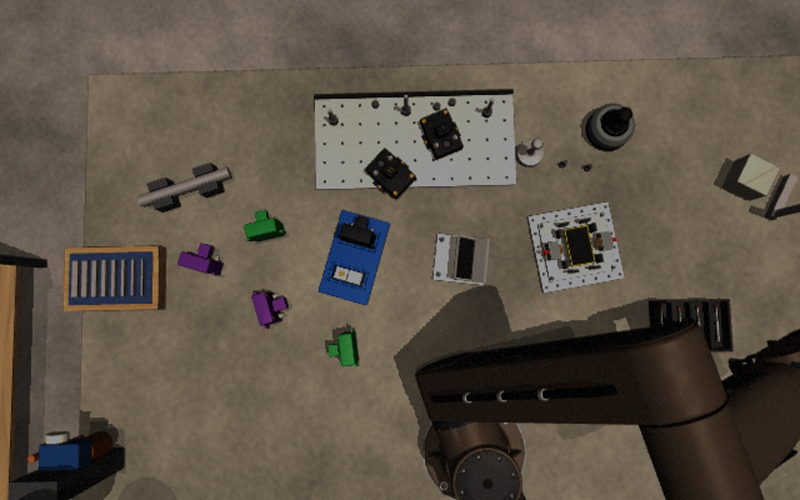

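Candidates for the housing, in scene view pixels of the 800-wide picture:
- Black upright in the blue rack at (448,250), top view (356,232).
- Black lying on the plate at (328,348) and (400,315).
- Green at (470,178) and (550,277).
- Purple at (547,212) and (624,257).

By the description it is the black one in the rack. I'll check it in a close crop, along with the rest and the nest.

```bash
python3 - <<'E'
from h import *
cs=pickle.load(open('c0.pkl','rb'))
a=cs['top']['pixels'][155:245,250:510,::-1];b=cs['scene']['pixels'][150:245,130:400,::-1]
A=cv2.resize(a,(800,277),interpolation=cv2.INTER_CUBIC);B=cv2.resize(b,(800,281),interpolation=cv2.INTER_CUBIC)
im=np.clip(np.vstack([A,B])*1.5,0,255).astype(np.uint8)
cv2.imwrite('pics/crop1.png',im)
E
```

```text
(no output)
```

View pics/crop1.png

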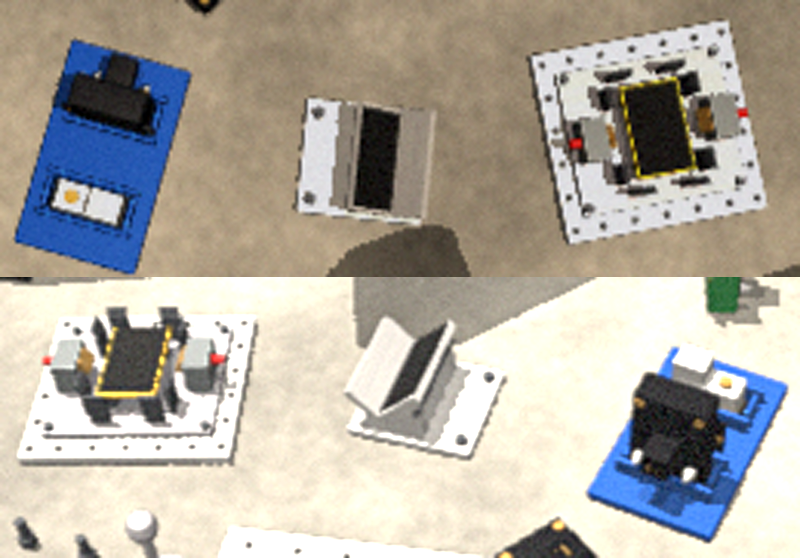

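The crop confirms the black housing in the rack at crop (110,85) top and (675,425) scene, with its connector facing away from the robot (world +x). In the top view the rest has its ledge on the right and its plate rising to the left (world +y). The nest is at (657,130) in the crop.

```bash
python3 - <<'E'
from h import *
cs=pickle.load(open('c0.pkl','rb'));T,S=cs['top'],cs['scene']
def tp(p):return (T,p[0]/3.077+250,p[1]/3.077+155)
def sp(p):return (S,p[0]/2.963+130,(p[1]-277)/2.958+150)
P={'pal++':((530,60),(233,460)),'pal+-':((730,22),(18,460)),'pal--':((766,204),(58,318)),'pal-+':((572,242),(256,318)),
'knobL':((575,143),(221,359)),'knobR':((743,113),(45,360)),
'rest screw far':((318,113),(460,441)),'rest screw near':((309,198),(488,377)),
'rest plate top far':((350,101),(415,408)),'rest plate top near':((344,211),(455,325)),
'ledge tip far':((436,112),(378,412)),
'rack1':((73,41),(710,538)),'rack2':((190,72),(590,492)),'rack3':((132,272),(672,348)),'rack4':((17,240),(786,383)),
'hous back L':((77,74),(722,388)),'hous back R':((152,91),(642,375)),
}
for k,(a,b) in P.items():
    X,e=tri(tp(a),sp(b));print(k,(X*1000).round(0),(np.array(e)*1000).round(1))
# masks
h=cv2.cvtColor(T['pixels'],cv2.COLOR_RGB2HSV)
m=cv2.inRange(h,(105,130,40),(125,255,255));m[:,:240]=0;m[:160]=0;m[250:]=0;m[:,330:]=0
r=cv2.minAreaRect(cv2.findNonZero(m));B=np.array([onz(T,*p,0.012) for p in cv2.boxPoints(r)]);print('rack',(B*1000).round(0).tolist(),B.mean(0))
m=cv2.inRange(h,(20,130,90),(35,255,255));m[:,:430]=0;m[:160]=0;m[250:]=0;m[:,510:]=0
r=cv2.minAreaRect(cv2.findNonZero(m));B=np.array([onz(T,*p,0.049) for p in cv2.boxPoints(r)]);print('plat',(B*1000).round(0).tolist(),B.mean(0))
E
```

```text
pal++ [ 582. -155.   -2.] [2.1 2.1]
pal+- [ 616. -365.    2.] [2. 2.]
pal-- [ 426. -392.   10.] [1. 1.]
pal-+ [ 390. -188.    6.] [3.4 3.4]
knobL [ 490. -188.   44.] [2.4 2.4]
knobR [ 517. -362.   43.] [0.4 0.4]
rest screw far [531.  67.   7.] [0.4 0.4]
rest screw near [442.  79.   9.] [0.6 0.6]
rest plate top far [538.  32.  58.] [4.9 4.9]
rest plate top near [426.  46.  64.] [0.9 0.9]
ledge tip far [523. -35.  27.] [18.4 18.4]
rack1 [613. 323.   4.] [1.2 1.2]
rack2 [577. 202.   7.] [2.7 2.7]
rack3 [370. 264.   7.] [0.3 0.3]
rack4 [405. 384.   9.] [1.7 1.7]
hous back L [558. 311. 153.] [8.5 8.5]
hous back R [542. 239. 141.] [7.1 7.1]
rack [[406.0, 386.0, 12.0], [615.0, 324.0, 12.0], [577.0, 200.0, 12.0], [368.0, 264.0, 12.0]] [0.49158182 0.29354857 0.012     ]
plat [[547.0, -236.0, 49.0], [558.0, -295.0, 49.0], [463.0, -310.0, 49.0], [452.0, -251.0, 49.0]] [ 0.50479586 -0.27288575  0.049     ]
```

```bash
cat >> h.py <<'E'
def rel(p,R):
    p0,R0,s=pose();return R0.inv().apply(np.array(p)-p0).round(4).tolist(),(R0.inv()*R).as_rotvec().round(4).tolist()
def down(yaw):return Ro.from_euler('xyz',[180,0,yaw],degrees=True)
E
python3 - <<'E'
from h import *
print(rel([.50,-.12,.26],down(45)))
E
```

```text
([0.411, -0.316, -0.0288], [-0.0008, -0.0003, -0.3766])
```

jog_arm(
  motion=[
    [0.0854, [0.411, -0.316, -0.029], [0, 0, -0.376]],
    [0.0854, [0.411, -0.316, -0.029], [0, 0, -0.376]],
    [0.0854, [0.411, -0.316, -0.029], [0, 0, -0.376]],
    [0.0854, [0.411, -0.316, -0.029], [0, 0, -0.376]],
    [0.0854, [0.411, -0.316, -0.029], [0, 0, -0.376]],
    [0.0854, [0.411, -0.316, -0.029], [0, 0, -0.376]],
    [0.0854, [0.411, -0.316, -0.029], [0, 0, -0.376]],
    [0.0854, [0.411, -0.316, -0.029], [0, 0, -0.376]],
  ],
)

```text
clock: 1.15
ee_pos: [0.4913, -0.1351, 0.2594]
orientation: [180.0, 0.0, 45.0]
wrist_force: [0.3, 0.2, 0.3]
width: 0.996
gripper_force: 0.0
```

```bash
python3 - <<'E'
from h import *
print(pose()[2]['ee_pos'],pose()[2]['orientation'])
print(rel([.51,.28,.27],down(73)))
pickle.dump(cam('wrist'),open('w1.pkl','wb'))
E
```

```text
[ 0.49134381 -0.13505226  0.25938682] [1.79986283e+02 9.80976596e-04 4.49612483e+01]
([0.3065, -0.2805, -0.0107], [0.0002, 0.0001, -0.4894])
```

jog_arm(
  motion=[
    [0.0854, [0.29, -0.277, -0.011], [0, 0, -0.489]],
    [0.0854, [0.29, -0.277, -0.011], [0, 0, -0.489]],
    [0.0854, [0.29, -0.277, -0.011], [0, 0, -0.489]],
    [0.0854, [0.29, -0.277, -0.011], [0, 0, -0.489]],
    [0.0854, [0.29, -0.277, -0.011], [0, 0, -0.489]],
    [0.0854, [0.29, -0.277, -0.011], [0, 0, -0.489]],
    [0.0854, [0.29, -0.277, -0.011], [0, 0, -0.489]],
    [0.0854, [0.29, -0.277, -0.011], [0, 0, -0.489]],
  ],
)

```text
clock: 2.2
ee_pos: [0.4997, 0.2654, 0.2697]
orientation: [-180.0, 0.0, 73.1]
wrist_force: [0.1, -0.1, -0.2]
width: 1.002
gripper_force: 0.0
```

```bash
python3 - <<'E'
from h import *
c=cam('wrist');pickle.dump(c,open('w2.pkl','wb'))
c['ee']=pose()[2]['ee_pos'];print(c['ee'],pose()[2]['orientation'],-c['R'].T@c['t'])
a=pickle.load(open('w1.pkl','rb'));a
im=np.hstack([cv2.resize(c['pixels'],(0,0),fx=1.25,fy=1.25)])[:,:,::-1]
cv2.imwrite('pics/w2.png',np.clip(im*1.3,0,255).astype(np.uint8))
cv2.imwrite('pics/w1.png',np.clip(cv2.resize(a['pixels'],(0,0),fx=1.25,fy=1.25)[:,:,::-1]*1.3,0,255).astype(np.uint8))
E
```

```text
[0.49979617 0.26422098 0.26976315] [-1.79972489e+02  4.19560004e-02  7.30726542e+01] [0.51987499 0.33335883 0.41228497]
```

View pics/w2.png

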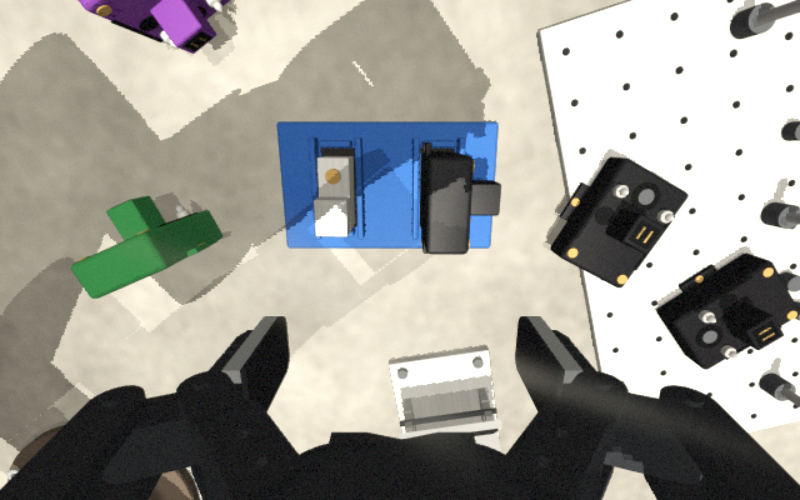

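View pics/w1.png

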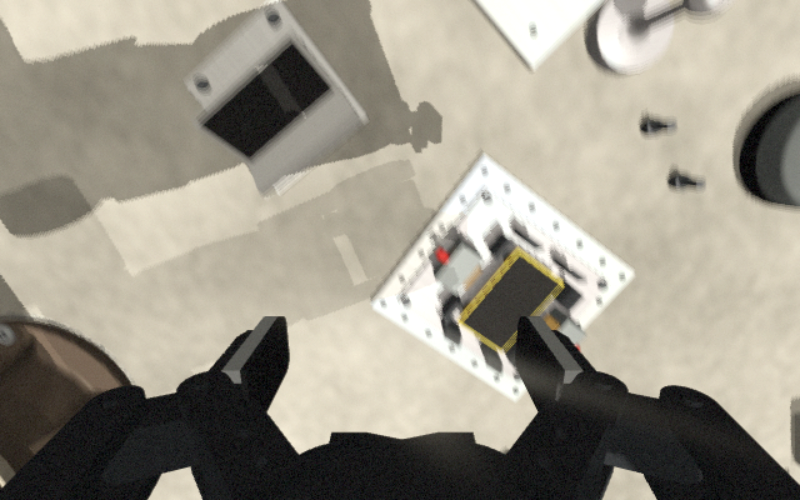

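w2 shows the housing's top face at about x 422–472, y 152–252 (800-wide) with the connector to the right at (485,198), the master at (335,192), and the rest's screws at (403,373) and (478,362). w1 shows the rest's rubber with corners at (290,43), (330,88), (250,158), (203,121), and the yellow platform at about (513,298).

```bash
python3 - <<'E'
from h import *
c=pickle.load(open('w2.pkl','rb'));a=pickle.load(open('w1.pkl','rb'));T=pickle.load(open('c0.pkl','rb'))['top'];S=pickle.load(open('c0.pkl','rb'))['scene']
K=[(425,153),(472,153),(469,252),(422,252)]
X=np.array([onz(c,u/1.25,v/1.25,.122) for u,v in K]);print((X*1000).round(0).tolist(),X.mean(0).round(4), np.degrees(np.arctan2(*(X[1]-X[0])[1::-1])),np.degrees(np.arctan2(*(X[2]-X[3])[1::-1])))
h=cv2.cvtColor(c['pixels'],cv2.COLOR_RGB2HSV);m=cv2.inRange(h,(100,130,40),(125,255,255))
m=cv2.morphologyEx(m,cv2.MORPH_CLOSE,np.ones((25,25)));r=cv2.minAreaRect(cv2.findNonZero(m));B=np.array([onz(c,*p,0.012) for p in cv2.boxPoints(r)]);print('rack',(B*1000).round(0).tolist(),B.mean(0))
for u,v in [(403,373),(478,362)]:print('screw',onz(c,u/1.25,v/1.25,.01).round(4))
for u,v,z in [(290,43,.075),(330,88,.034),(250,158,.034),(203,121,.075)]:print('rubber',onz(a,u/1.25,v/1.25,z).round(3))
# top-face corner projections in top/scene view for check
for x in X: print(proj(T,x).round(1),proj(S,x).round(1))
h=cv2.cvtColor(a['pixels'],cv2.COLOR_RGB2HSV);m=cv2.inRange(h,(20,130,90),(35,255,255));r=cv2.minAreaRect(cv2.findNonZero(m));B=np.array([onz(a,*p,0.049) for p in cv2.boxPoints(r)]);print('plat',(B*1000).round(0).tolist(),B.mean(0))
p=X.mean(0)
print(rel([p[0],p[1],.20],down(73)))
E
```

```text
[[533.0, 319.0, 122.0], [566.0, 309.0, 122.0], [545.0, 236.0, 122.0], [510.0, 247.0, 122.0]] [0.5386 0.2778 0.122 ] -16.872546788326297 -16.864009310901675
rack [[359.0, 266.0, 12.0], [407.0, 383.0, 12.0], [613.0, 321.0, 12.0], [585.0, 198.0, 12.0]] [0.49101532 0.29188435 0.012     ]
screw [0.443  0.0755 0.01  ]
screw [0.5323 0.064  0.01  ]
rubber [0.531 0.025 0.075]
rubber [ 0.527 -0.01   0.034]
rubber [0.43  0.002 0.034]
rubber [0.438 0.037 0.075]
[270.8 189.1] [373.2 188.8]
[274.  178.1] [368.6 197.3]
[298.3 184.3] [342.7 188.8]
[294.9 196.1] [348. 180.]
plat [[457.0, -246.0, 49.0], [551.0, -231.0, 49.0], [560.0, -315.0, 49.0], [462.0, -336.0, 49.0]] [ 0.50749607 -0.2817485   0.049     ]
([0.0243, 0.0332, 0.0697], [-0.0005, 0.0007, 0.0013])
```

jog_arm(
  motion=[
    [0.0854, [0.024, 0.033, 0.04], [0, 0, 0]],
    [0.0854, [0.024, 0.033, 0.09], [0, 0, 0]],
    [0.0854, [0.024, 0.033, 0.13], [0, 0, 0]],
    [0.07, [0.024, 0.033, 0.16], [0, 0, 0]],
    [0.07, [0.024, 0.033, 0.182], [0, 0, 0]],
    [0.07, [0.024, 0.033, 0.182], [0, 0, 0]],
    [0.06, [0.024, 0.033, 0.182], [0, 0, 0]],
  ],
  force=50,
)

```text
clock: 3.12
ee_pos: [0.5392, 0.2766, 0.0891]
orientation: [180.0, -0.0, 72.9]
wrist_force: [1.3, 0.2, -0.0]
width: 0.701
gripper_force: 0.0
```

jog_arm(
  motion=[
    [0.02, [0, 0, 0], [0, 0, 0]],
    [0.02, [0, 0, 0], [0, 0, 0]],
    [0.02, [0, 0, 0], [0, 0, 0]],
    [0.02, [0, 0, 0], [0, 0, 0]],
    [0.02, [0, 0, 0], [0, 0, 0]],
  ],
  force=50,
)

```text
clock: 3.75
ee_pos: [0.5393, 0.2773, 0.0893]
orientation: [179.9, -0.1, 73.0]
wrist_force: [0.5, -2.4, 7.2]
width: 0.391
gripper_force: 50.3
```

jog_arm(
  motion=[
    [0.02, [0, 0, -0.05], [0, 0, 0]],
    [0.02, [0, 0, -0.11], [0, 0, 0]],
    [0.02, [0, 0, -0.17], [0, 0, 0]],
    [0.02, [0, -0.05, -0.2], [0, 0, 0.15]],
    [0.02, [0, -0.09, -0.2], [0, 0, 0.3]],
    [0.02, [0, -0.09, -0.2], [0, 0, 0.3]],
  ],
)

```text
clock: 4.5
ee_pos: [0.4503, 0.3042, 0.2891]
orientation: [180.0, -0.0, 55.8]
wrist_force: [0.4, -0.2, -2.8]
width: 0.393
gripper_force: 51.3
```

```bash
python3 - <<'E'
from h import *
cs=pickle.load(open('c0.pkl','rb'));T,S=cs['top'],cs['scene'];c=pickle.load(open('w2.pkl','rb'))
for u,v in [(390,360),(490,347)]:print('w2 base edge',onz(c,u/1.25,v/1.25,.01).round(4))
for u,v in [(307,97),(294,211)]:print('top base edge',onz(T,u/3.077+250,v/3.077+155,.01).round(4))
for u,v in [(505,378),(467,458)]:print('scene base edge',onz(S,u/2.963+130,(v-277)/2.958+150,.01).round(4))
# rubber in top: dark mask
g=T['pixels'].max(2)[155:245,250:510]; 
m=(g<45).astype(np.uint8); n,l,st,ce=cv2.connectedComponentsWithStats(m)
for i in range(1,n):
    if st[i,4]>200:
        r=cv2.minAreaRect(cv2.findNonZero((l==i).astype(np.uint8)));print(st[i],[[*(onz(T,p[0]+250+0,p[1]+155,.05)*1000).round(0)] for p in cv2.boxPoints(r)])
w=cam('wrist');pickle.dump(w,open('w3.pkl','wb'));print(pose()[2]['ee_pos'],pose()[2]['width'])
cv2.imwrite('pics/w3.png',np.clip(cv2.resize(w['pixels'],(0,0),fx=1.25,fy=1.25)[:,:,::-1]*1.3,0,255).astype(np.uint8))
E
```

```text
w2 base edge [0.4333 0.0968 0.01  ]
w2 base edge [0.5505 0.0794 0.01  ]
top base edge [0.5473 0.0781 0.01  ]
top base edge [0.429  0.0947 0.01  ]
scene base edge [0.4416 0.0977 0.01  ]
scene base edge [0.5542 0.0795 0.01  ]
[ 20  17  31  27 485] [[np.float64(535.0), np.float64(332.0), np.float64(50.0)], [np.float64(605.0), np.float64(312.0), np.float64(50.0)], [np.float64(577.0), np.float64(220.0), np.float64(50.0)], [np.float64(507.0), np.float64(240.0), np.float64(50.0)]]
[201  27  24  30 493] [[np.float64(542.0), np.float64(-233.0), np.float64(50.0)], [np.float64(552.0), np.float64(-292.0), np.float64(50.0)], [np.float64(465.0), np.float64(-305.0), np.float64(50.0)], [np.float64(454.0), np.float64(-246.0), np.float64(50.0)]]
[115  35  15  33 382] [[np.float64(433.0), np.float64(37.0), np.float64(50.0)], [np.float64(531.0), np.float64(24.0), np.float64(50.0)], [np.float64(527.0), np.float64(-13.0), np.float64(50.0)], [np.float64(428.0), np.float64(-0.0), np.float64(50.0)]]
[0.45171191 0.30393016 0.28877338] 0.3888987115141725
```

View pics/w3.png

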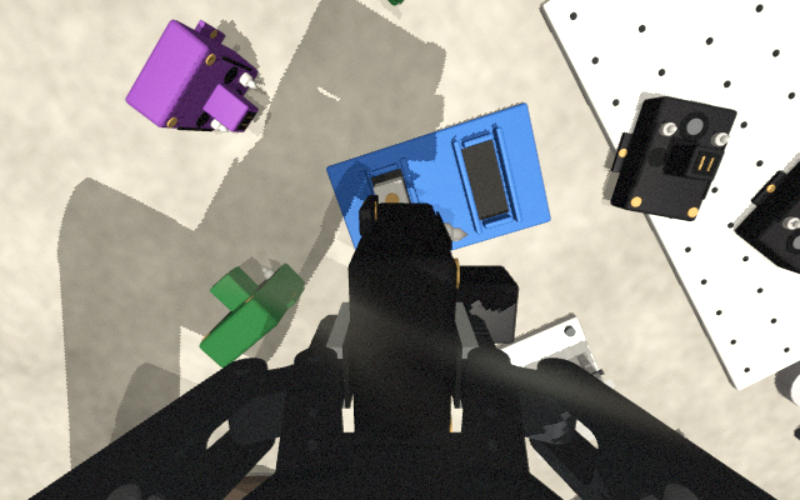

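w3 shows the housing held square between the fingers at (400,330), the rack slot empty, and the master undisturbed.

```bash
python3 - <<'E'
from h import *
cs=pickle.load(open('c0.pkl','rb'));T,S=cs['top'],cs['scene'];a=pickle.load(open('w1.pkl','rb'))
ax=np.array([.130,.9915]);ay=np.array([-.9915,.130])
def f(X):d=X[:2]-np.array([.4815,.016]);return (np.array([d@ax,d@ay])*1000).round(1),X.round(3)
for n,u,v,z in [('ledge tip',368,120,.062),('ledge tip',268,193,.062),('rub lo',330,88,.034),('rub lo',250,158,.034),('rub hi',290,43,.074),('rub hi',203,121,.074)]:print(n,f(onz(a,u/1.25,v/1.25,z)))
for n,u,v,z in [('Splate top',415,408,.074),('Splate top',455,325,.074),('Sledge tip',350,390,.062),('Sledge tip',386,319,.062)]:print(n,f(onz(S,u/2.963+130,(v-277)/2.958+150,z)))
for n,u,v,z in [('Tledge',435,112,.062),('Tledge',423,221,.062),('Tplatetop',350,101,.074),('Tplate',344,211,.074)]:print(n,f(onz(T,u/3.077+250,v/3.077+155,z)))
E
```

```text
ledge tip (array([-63.4, -59.2]), array([ 0.532, -0.055,  0.062]))
ledge tip (array([-57.1,  48.6]), array([ 0.426, -0.034,  0.062]))
rub lo (array([-19.8, -48.4]), array([ 0.527, -0.01 ,  0.034]))
rub lo (array([-20.3,  49.5]), array([0.43 , 0.002, 0.034]))
rub hi (array([ 15.2, -47.6]), array([0.531, 0.025, 0.074]))
rub hi (array([15.9, 46. ]), array([0.438, 0.038, 0.074]))
Splate top (array([ 24.6, -68.5]), array([0.553, 0.032, 0.074]))
Splate top (array([25.1, 49.4]), array([0.436, 0.047, 0.074]))
Sledge tip (array([-49.2, -53.6]), array([ 0.528, -0.04 ,  0.062]))
Sledge tip (array([-50.3,  49.5]), array([ 0.426, -0.027,  0.062]))
Tledge (array([-57.9, -50. ]), array([ 0.524, -0.048,  0.062]))
Tledge (array([-56.5,  60.3]), array([ 0.414, -0.032,  0.062]))
Tplatetop (array([ 28.8, -50.5]), array([0.535, 0.038, 0.074]))
Tplate (array([23.6, 59.4]), array([0.426, 0.047, 0.074]))
```

```bash
cat >> h.py <<'E'
AX=np.array([.130,.9915,0]);AY=np.array([-.9915,.130,0]);K=np.array([0,0,1.]);q=np.sqrt(.5);O=np.array([.4815,.016,0])
def mk(x,z):return Ro.from_matrix(np.array([x,np.cross(z,x),z]).T)
R1=mk(-AY,-q*AX-q*K)
E
python3 - <<'E'
from h import *
print(rel([.484,.037,.27],R1))
E
```

```text
([-0.203, 0.1763, 0.0187], [-0.7019, -0.4343, 1.0464])
```

jog_arm(
  motion=[
    [0.02, [-0.06, 0.05, 0.0], [-0.08, -0.05, 0.12]],
    [0.02, [-0.203, 0.176, 0.019], [-0.702, -0.434, 1.046]],
    [0.02, [-0.203, 0.176, 0.019], [-0.702, -0.434, 1.046]],
    [0.02, [-0.203, 0.176, 0.019], [-0.702, -0.434, 1.046]],
    [0.02, [-0.203, 0.176, 0.019], [-0.702, -0.434, 1.046]],
    [0.02, [-0.203, 0.176, 0.019], [-0.702, -0.434, 1.046]],
    [0.02, [-0.203, 0.176, 0.019], [-0.702, -0.434, 1.046]],
    [0.02, [-0.203, 0.176, 0.019], [-0.702, -0.434, 1.046]],
  ],
)

```text
clock: 5.55
ee_pos: [0.4849, 0.0368, 0.268]
orientation: [134.9, 0.1, -7.7]
wrist_force: [-0.2, 0.8, -2.4]
width: 0.393
gripper_force: 51.5
```

```bash
python3 - <<'E'
from h import *
print(rel([.484,.037,.27],R1),pose()[2]['joints'].round(0))
E
```

```text
([-0.001, 0.0014, -0.0015], [0.0026, 0.0041, -0.0013]) [ 16.  25. 102. -41.  79. 132.]
```

jog_arm(
  motion=[
    [0.02, [-0.001, -0.035, 0.035], [0.003, 0.004, -0.001]],
    [0.02, [-0.001, -0.07, 0.07], [0.003, 0.004, -0.001]],
    [0.02, [-0.001, -0.095, 0.094], [0.003, 0.004, -0.001]],
    [0.02, [-0.001, -0.108, 0.107], [0.003, 0.004, -0.001]],
    [0.02, [-0.001, -0.108, 0.107], [0.003, 0.004, -0.001]],
  ],
)

```text
clock: 6.18
ee_pos: [0.4833, 0.0373, 0.1164]
orientation: [135.1, 0.0, -7.4]
wrist_force: [0.1, 0.0, -1.3]
width: 0.388
gripper_force: 51.4
```

```bash
python3 - <<'E'
from h import *
print(rel([.4842,.0365,.1007],R1),pose()[2]['wrist_force'].round(1))
c=cam('scene');t=cam('top')
a=cv2.resize(c['pixels'][150:245,220:340],(600,475));b=cv2.resize(t['pixels'][170:250,330:410],(400,400))
im=np.zeros((475,800,3),np.uint8);im[:,:500]=a[:,:500];im[:300,500:]=cv2.resize(b,(300,300))
cv2.imwrite('pics/r1.png',np.clip(im[:,:,::-1]*1.5,0,255).astype(np.uint8))
E
```

```text
([0.001, -0.0106, 0.0116], [-0.002, -0.0009, 0.0015]) [ 0.1  0.  -1.3]
```

View pics/r1.png

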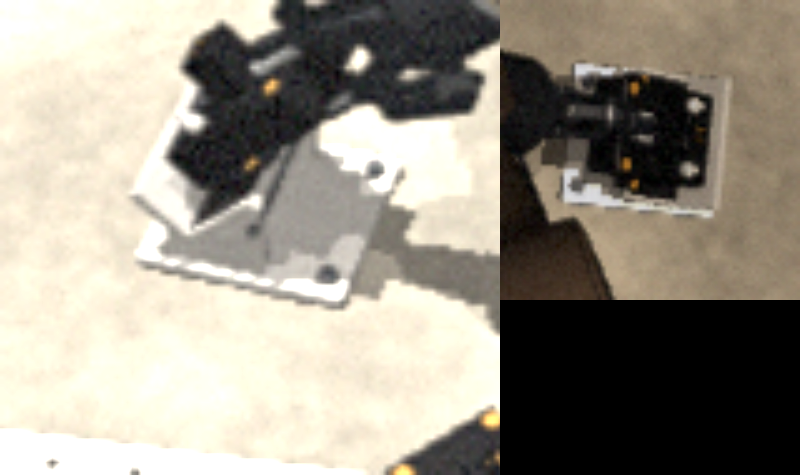

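The picture shows the housing centred over the rest, parallel to the plate (left view around (240,130)), with the connector side up. I'll lower it the last 16 mm, watching the force.

jog_arm(
  motion=[
    [0.02, [0.001, -0.003, 0.003], [-0.002, 0, 0.001]],
    [0.02, [0.001, -0.006, 0.006], [-0.002, 0, 0.001]],
    [0.02, [0.001, -0.008, 0.008], [-0.002, 0, 0.001]],
    [0.02, [0.001, -0.008, 0.008], [-0.002, 0, 0.001]],
  ],
)

```text
clock: 6.78
ee_pos: [0.484, 0.0372, 0.1061]
orientation: [135.0, -0.1, -7.4]
wrist_force: [-0.2, -3.3, 1.9]
width: 0.392
gripper_force: 51.4
```

The back is touching the plate: the force is along the plate normal. I'll slide down the slope to the ledge.

jog_arm(
  motion=[
    [0.02, [0, 0.0005, 0.002], [0, 0, 0]],
    [0.02, [0, 0.0005, 0.003], [0, 0, 0]],
    [0.02, [0, 0.0005, 0.003], [0, 0, 0]],
  ],
)

```text
clock: 7.15
ee_pos: [0.4837, 0.0349, 0.104]
orientation: [135.0, -0.1, -7.4]
wrist_force: [0.5, -1.4, -0.9]
width: 0.393
gripper_force: 51.5
```

jog_arm(
  motion=[
    [0.02, [0, 0, 0.0015], [0, 0, 0]],
    [0.02, [0, 0, 0.003], [0, 0, 0]],
    [0.02, [0, 0, 0.003], [0, 0, 0]],
  ],
)

```text
clock: 7.52
ee_pos: [0.4834, 0.0328, 0.1019]
orientation: [135.0, -0.1, -7.4]
wrist_force: [0.2, -2.3, -0.5]
width: 0.389
gripper_force: 51.5
```

jog_arm(
  motion=[
    [0.02, [0, 0, 0.0015], [0, 0, 0]],
    [0.02, [0, 0, 0.003], [0, 0, 0]],
    [0.02, [0, 0, 0.003], [0, 0, 0]],
  ],
)

```text
clock: 7.9
ee_pos: [0.4833, 0.0313, 0.1005]
orientation: [135.0, -0.2, -7.4]
wrist_force: [-2.0, 6.2, 10.3]
width: 0.392
gripper_force: 53.2
```

Ledge contact. I'll release.

jog_arm(
  motion=[
    [0.034, [0, 0, -0.001], [0, 0, 0]],
    [0.05, [0, 0, -0.001], [0, 0, 0]],
    [0.06, [0, 0, -0.001], [0, 0, 0]],
    [0.06, [0, 0, -0.001], [0, 0, 0]],
    [0.06, [0, 0, -0.001], [0, 0, 0]],
  ],
)

```text
clock: 8.52
ee_pos: [0.4833, 0.0315, 0.1005]
orientation: [135.0, -0.1, -7.4]
wrist_force: [0.5, 0.4, -0.3]
width: 0.701
gripper_force: 0.0
```

jog_arm(
  motion=[
    [0.06, [0, 0, -0.03], [0, 0, 0]],
    [0.06, [0, 0, -0.08], [0, 0, 0]],
    [0.06, [0, 0, -0.14], [0, 0, 0]],
    [0.06, [0, 0, -0.18], [0, 0, 0]],
    [0.06, [0, 0, -0.18], [0, 0, 0]],
  ],
)

```text
clock: 9.15
ee_pos: [0.5, 0.1593, 0.2294]
orientation: [135.2, -0.3, -7.3]
wrist_force: [-0.2, 0.1, -1.0]
width: 0.703
gripper_force: 0.0
```

```bash
cat >> h.py <<'E'
HX=-q*AX+q*K;HZ=q*AX+q*K
R2=mk(HZ,-HX)
E
python3 - <<'E'
from h import *
p=np.array([.4812,.0157,.0847])
print(rel([.46,.08,.34],down(38)));print(rel(p+.17*HX,R2),p+.17*HX)
print(rel([.46,.02,.34],down(82.6)))
E
```

```text
([-0.029, 0.1375, -0.0195], [0.7427, 0.304, -0.7511])
([-0.0009, 0.1707, 0.2042], [1.2112, 1.2017, -1.2074]) [ 0.46557294 -0.10348638  0.20490815]
([-0.0214, 0.1797, 0.0225], [0.6164, 0.6071, -1.4833])
```

jog_arm(
  motion=[
    [0.06, [0, 0.03, -0.04], [0.06, 0.06, -0.06]],
    [0.06, [-0.02, 0.13, -0.01], [1.211, 1.202, -1.207]],
    [0.06, [-0.02, 0.14, -0.01], [1.211, 1.202, -1.207]],
    [0.06, [-0.02, 0.15, 0.0], [1.211, 1.202, -1.207]],
    [0.06, [-0.02, 0.16, 0.01], [1.211, 1.202, -1.207]],
    [0.06, [-0.02, 0.18, 0.04], [1.211, 1.202, -1.207]],
    [0.06, [-0.02, 0.2, 0.1], [1.211, 1.202, -1.207]],
    [0.06, [-0.01, 0.2, 0.15], [1.211, 1.202, -1.207]],
  ],
)

```text
clock: 10.15
ee_pos: [0.4551, -0.0303, 0.2955]
orientation: [170.3, -13.6, 42.0]
wrist_force: [1.2, 0.8, 0.8]
width: 0.703
gripper_force: 0.0
```

```bash
python3 - <<'E'
from h import *
p=np.array([.4812,.0157,.0847])
print(rel(p+.17*HX,R2),pose()[2]['joints'].round(0))
E
```

```text
([-0.0614, 0.0473, 0.0876], [0.51, 0.5795, -0.5811]) [-16.   4. 116.   9.  45.  28.]
```

jog_arm(
  motion=[
    [0.06, [-0.02, 0.02, 0.03], [0.51, 0.58, -0.581]],
    [0.06, [-0.061, 0.047, 0.088], [0.51, 0.58, -0.581]],
    [0.06, [-0.061, 0.047, 0.088], [0.51, 0.58, -0.581]],
    [0.06, [-0.061, 0.047, 0.088], [0.51, 0.58, -0.581]],
    [0.06, [-0.061, 0.047, 0.088], [0.51, 0.58, -0.581]],
    [0.06, [-0.061, 0.047, 0.088], [0.51, 0.58, -0.581]],
    [0.06, [-0.061, 0.047, 0.088], [0.51, 0.58, -0.581]],
  ],
)

```text
clock: 11.02
ee_pos: [0.4659, -0.1029, 0.2037]
orientation: [-179.7, -45.1, 82.3]
wrist_force: [0.7, -0.3, -0.6]
width: 0.703
gripper_force: 0.0
```

```bash
python3 - <<'E'
from h import *
p=np.array([.4812,.0157,.0847])
print(rel(p+.17*HX,R2),pose()[2]['joints'].round(0),pose()[2]['ee_pos'])
w=cam('wrist');pickle.dump(w,open('w4.pkl','wb'))
im=np.clip(cv2.resize(w['pixels'],(0,0),fx=1.25,fy=1.25)[:,:,::-1]*1.5,0,255).astype(np.uint8)
cv2.imwrite('pics/w4.png',im)
for n,o in [('conn',p+.049*HX),('connbase',p+.017*HX),('top+',p+.017*HX+.055*HZ+.038*AY),('top-',p+.017*HX+.055*HZ-.038*AY),('bot+',p+.017*HX-.055*HZ+.038*AY),('bot-',p+.017*HX-.055*HZ-.038*AY)]:print(n,(proj(w,o)*1.25).round(0))
E
```

```text
([0.0004, -0.0002, -0.0013], [-0.0017, -0.0024, -0.0032]) [-40.  28. 110.  38.  75. -53.] [ 0.4658617  -0.10286437  0.20374359]
conn [403. 244.]
connbase [403. 233.]
top+ [351. 161.]
top- [453. 161.]
bot+ [357. 298.]
bot- [449. 298.]
```

View pics/w4.png

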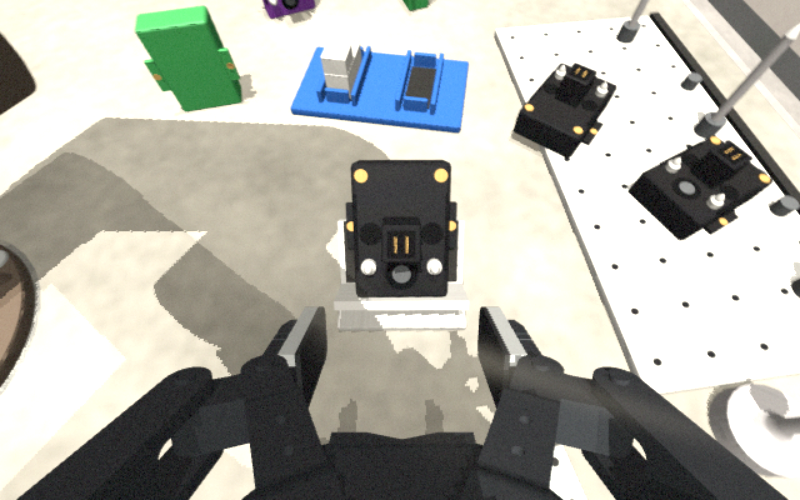

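w4 shows the housing leaning home on the rest, released. Its face corners at (351,161), (453,161), (357,298) and (449,298) agree with the prediction, and the connector is at (403,245). I'll approach and take the shroud.

jog_arm(
  motion=[
    [0.06, [0, 0, 0.05], [-0.002, -0.002, -0.003]],
    [0.06, [0, 0, 0.1], [-0.002, -0.002, -0.003]],
    [0.06, [0, 0, 0.13], [-0.002, -0.002, -0.003]],
    [0.06, [0, 0, 0.148], [-0.002, -0.002, -0.003]],
    [0.06, [0, 0, 0.148], [-0.002, -0.002, -0.003]],
    [0.06, [0, 0, 0.148], [-0.002, -0.002, -0.003]],
  ],
)

```text
clock: 11.82
ee_pos: [0.4805, 0.0012, 0.1013]
orientation: [179.7, -44.8, 82.7]
wrist_force: [-0.0, 0.3, 1.2]
width: 0.703
gripper_force: 0.0
```

jog_arm(
  motion=[
    [0.015, [0, 0, 0], [0, 0, 0]],
    [0.015, [0, 0, 0], [0, 0, 0]],
    [0.015, [0, 0, 0], [0, 0, 0]],
    [0.015, [0, 0, 0], [0, 0, 0]],
    [0.015, [0, 0, 0], [0, 0, 0]],
    [0.015, [0, 0, 0], [0, 0, 0]],
  ],
  force=70,
)

```text
clock: 12.58
ee_pos: [0.4804, 0.0013, 0.1015]
orientation: [179.6, -44.8, 82.8]
wrist_force: [-2.5, -5.8, 8.2]
width: 0.319
gripper_force: 69.3
```

```bash
python3 - <<'E'
from h import *
print(rel([.505,-.273,.24],down(9)));print(rel([.48,-.1,.27],down(45)))
E
```

```text
([-0.0932, 0.0607, -0.2875], [-0.4968, -0.6726, 1.2151])
([0.0475, 0.0135, -0.1903], [-0.2519, -0.7549, 0.6224])
```

jog_arm(
  motion=[
    [0.015, [0.02, 0, -0.02], [0, 0, 0]],
    [0.015, [0.055, 0, -0.055], [0, 0, 0]],
    [0.015, [0.07, 0.005, -0.1], [-0.05, -0.12, 0.11]],
    [0.015, [0.05, 0.01, -0.15], [-0.1, -0.26, 0.23]],
    [0.015, [0.048, 0.014, -0.19], [-0.15, -0.42, 0.36]],
    [0.015, [0.048, 0.014, -0.19], [-0.2, -0.58, 0.49]],
    [0.015, [0.048, 0.014, -0.19], [-0.252, -0.755, 0.622]],
    [0.015, [0.048, 0.014, -0.19], [-0.252, -0.755, 0.622]],
  ],
)

```text
clock: 13.58
ee_pos: [0.4805, -0.0986, 0.2701]
orientation: [179.9, 0.2, 44.9]
wrist_force: [-1.6, -0.3, -3.1]
width: 0.313
gripper_force: 69.4
```

```bash
python3 - <<'E'
from h import *
print(rel([.505,-.273,.24],down(9)))
E
```

```text
([-0.1057, 0.1407, 0.0307], [0.0028, 0.0025, 0.6269])
```

jog_arm(
  motion=[
    [0.015, [-0.03, 0.04, 0.0], [0, 0, 0.15]],
    [0.015, [-0.07, 0.09, 0.02], [0.001, 0.001, 0.3]],
    [0.015, [-0.106, 0.141, 0.031], [0.003, 0.003, 0.47]],
    [0.015, [-0.106, 0.141, 0.031], [0.003, 0.003, 0.627]],
    [0.015, [-0.106, 0.141, 0.031], [0.003, 0.003, 0.627]],
    [0.015, [-0.106, 0.141, 0.031], [0.003, 0.003, 0.627]],
    [0.015, [-0.106, 0.141, 0.031], [0.003, 0.003, 0.627]],
  ],
)

```text
clock: 14.45
ee_pos: [0.5055, -0.2728, 0.2388]
orientation: [-179.8, -0.1, 9.3]
wrist_force: [0.0, -0.4, -1.8]
width: 0.317
gripper_force: 70.0
```

```bash
python3 - <<'E'
from h import *
print(pose()[2]['ee_pos'],pose()[2]['orientation'],pose()[2]['joints'].round())
w=cam('wrist');pickle.dump(w,open('w5.pkl','wb'))
im=np.clip(cv2.resize(w['pixels'],(0,0),fx=1.25,fy=1.25)[:,:,::-1]*1.3,0,255).astype(np.uint8)
cv2.imwrite('pics/w5.png',im)
E
```

```text
[ 0.5055326  -0.27278797  0.2388291 ] [-1.79785334e+02 -8.49620377e-02  9.28213263e+00] [-35.  24.  96.   0.  60.  46.]
```

View pics/w5.png

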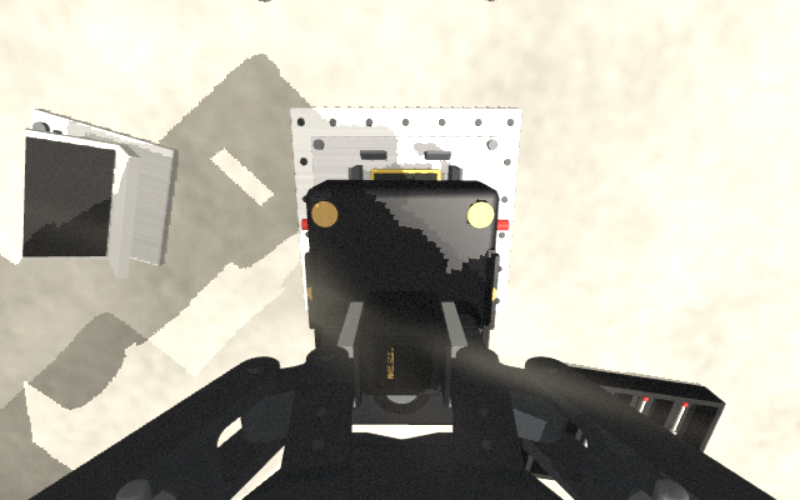

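w5 shows the nest behind the held housing: pallet far corners at (290,108) and (521,107), the yellow platform's far edge from (371,170) to (440,170), red knobs at (305,225) and (503,224), and the housing's far end from (308,183) to (497,183).

```bash
python3 - <<'E'
from h import *
w=pickle.load(open('w5.pkl','rb'));cs=pickle.load(open('c0.pkl','rb'));T,S=cs['top'],cs['scene']
def com(c,lo,hi,roi,lo2=None,hi2=None):
    h=cv2.cvtColor(c['pixels'],cv2.COLOR_RGB2HSV);m=cv2.inRange(h,lo,hi)
    if lo2: m|=cv2.inRange(h,lo2,hi2)
    z=np.zeros_like(m);x0,y0,x1,y1=roi;z[y0:y1,x0:x1]=m[y0:y1,x0:x1];return z
red=dict(lo=(0,150,90),hi=(8,255,255),lo2=(172,150,90),hi2=(180,255,255))
def cen(m):y,x=np.nonzero(m);return x.mean(),y.mean(),len(x)
kT={}
for n,c,roi in [('L',w,(230,165,260,195)),('R',w,(390,165,420,195)),('TL',T,(425,190,445,215)),('TR',T,(485,180,500,200)),('SL',S,(195,170,212,185)),('SR',S,(140,170,152,185))]:
    m=com(c,roi=roi,**red);kT[n]=(c,*cen(m)[:2]);print(n,cen(m),onz(*kT[n],.044).round(4))
XL,e=tri(kT['TL'],kT['SL']);XR,e2=tri(kT['TR'],kT['SR']);print('knobs TS',XL.round(4),XR.round(4),e,e2,((XL+XR)/2).round(4))
for u,v in [(290,108),(521,107)]:print('pal',onz(w,u/1.25,v/1.25,.01).round(4))
m=com(w,(20,130,90),(35,255,255),(290,130,360,150));ys,xs=np.nonzero(m);print('yel',xs.min(),xs.max()+1,ys.min())
ye=[onz(w,xs.min(),ys.min(),.049),onz(w,xs.max()+1,ys.min(),.049)];print(ye)
for u,v in [(308,188),(497,188)]:print('hous far',onz(w,u/1.25,v/1.25,.219).round(4))
p,R,s=pose();print(p+R.apply([.055,-.038,.02]),p+R.apply([.055,.038,.02]))
# top view platform with subpixel mask
m=com(T,(20,130,90),(35,255,255),(430,160,510,250));r=cv2.minAreaRect(cv2.findNonZero(m));print(r,onz(T,*(np.array(r[0])+.5),.049))
E
```

```text
L (np.float64(243.56756756756758), np.float64(179.0810810810811), 37) [ 0.4897 -0.1871  0.044 ]
R (np.float64(401.6849315068493), np.float64(179.6027397260274), 73) [ 0.5176 -0.3611  0.044 ]
TL (np.float64(436.8), np.float64(200.9), 10) [ 0.4922 -0.1906  0.044 ]
TR (np.float64(491.14285714285717), np.float64(191.28571428571428), 7) [ 0.5184 -0.3608  0.044 ]
SL (np.float64(202.3), np.float64(177.2), 10) [ 0.4887 -0.1933  0.044 ]
SR (np.float64(145.5), np.float64(177.5), 4) [ 0.5154 -0.3623  0.044 ]
knobs TS [ 0.4921 -0.1906  0.0478] [ 0.5182 -0.36    0.0472] [np.float64(0.0008807727880737043), np.float64(0.0008807727880737399)] [np.float64(0.0002576740806943593), np.float64(0.00025767408069431045)] [ 0.5052 -0.2753  0.0475]
pal [ 0.5857 -0.1568  0.01  ]
pal [ 0.6201 -0.3627  0.01  ]
yel 297 353 135
[array([ 0.54743305, -0.23955498,  0.049     ]), array([ 0.55696212, -0.29786162,  0.049     ])]
hous far [ 0.5496 -0.2262  0.219 ]
hous far [ 0.5624 -0.3042  0.219 ]
[ 0.55377873 -0.22641206  0.21904675] [ 0.56600133 -0.30142225  0.2187653 ]
((463.51202392578125, 196.18174743652344), (30.953073501586914, 19.15897560119629), 78.11134338378906) [ 0.50306343 -0.27438017  0.049     ]
```

```bash
python3 - <<'E'
from h import *
w=pickle.load(open('w5.pkl','rb'));p,R,s=pose();g=w['pixels'].astype(int).sum(2)
for d in(.0505,.0533,.055):
    print(d,'face',proj(w,p+R.apply([d,0,.020])).round(1),'bot',proj(w,p+R.apply([d,0,.054])).round(1))
for sgn in(-1,1):print('sidecorner',proj(w,p+R.apply([.02,sgn*.038,.02])).round(1))
for x in (280,300,325,340,360): print(x,g[136:162,x].tolist())
for y in (185,): print(g[y,238:260].tolist(),g[y,385:408].tolist())
E
```

```text
0.0505 face [320.8 151.2] bot [320.9 144.5]
0.0533 face [320.8 145.8] bot [320.9 139.9]
0.055 face [320.8 142.5] bot [320.9 137.2]
sidecorner [251.9 206.8]
sidecorner [389.7 206.8]
280 [217, 229, 230, 230, 228, 227, 226, 191, 51, 67, 62, 53, 71, 69, 68, 71, 75, 86, 70, 81, 84, 53, 85, 95, 69, 89]
300 [414, 335, 223, 105, 102, 112, 100, 90, 56, 44, 62, 80, 64, 31, 81, 75, 86, 107, 123, 141, 65, 100, 111, 109, 232, 104]
325 [588, 570, 265, 177, 169, 169, 115, 86, 59, 49, 61, 73, 61, 47, 52, 76, 93, 111, 108, 155, 164, 192, 239, 260, 255, 259]
340 [586, 600, 393, 175, 165, 171, 168, 172, 106, 66, 65, 36, 74, 73, 97, 91, 105, 134, 140, 164, 204, 238, 282, 309, 303, 317]
360 [130, 137, 136, 125, 130, 118, 129, 128, 58, 47, 66, 58, 50, 56, 67, 108, 97, 120, 140, 176, 227, 267, 303, 326, 334, 327]
[528, 463, 552, 714, 713, 717, 708, 470, 177, 103, 101, 103, 99, 92, 83, 108, 111, 100, 85, 79, 70, 99] [326, 335, 334, 347, 336, 344, 342, 302, 252, 212, 167, 163, 424, 736, 723, 556, 580, 581, 645, 735, 733, 737, 737]
```

```bash
python3 - <<'E'
from h import *
print(rel([.5086,-.2748,.125],down(9.2)))
E
```

```text
([0.0025, 0.0028, 0.1138], [-0.0037, -0.0016, 0.001])
```

jog_arm(
  motion=[
    [0.015, [0.003, 0.003, 0.04], [-0.004, -0.002, 0.001]],
    [0.015, [0.003, 0.003, 0.08], [-0.004, -0.002, 0.001]],
    [0.015, [0.003, 0.003, 0.1], [-0.004, -0.002, 0.001]],
    [0.015, [0.003, 0.003, 0.114], [-0.004, -0.002, 0.001]],
    [0.015, [0.003, 0.003, 0.114], [-0.004, -0.002, 0.001]],
  ],
)

```text
clock: 15.12
ee_pos: [0.509, -0.2752, 0.1241]
orientation: [-180.0, 0.1, 9.1]
wrist_force: [-0.3, 0.5, -1.6]
width: 0.309
gripper_force: 70.0
```

```bash
python3 - <<'E'
from h import *
p,R,s=pose();print(p,s['orientation'],s['wrist_force'])
w=cam('wrist');pickle.dump(w,open('w6.pkl','wb'));t=cam('top');sc=cam('scene')
a=w['pixels'][60:240,210:430];A=cv2.resize(a,(800,655))[:360]
b=np.hstack([cv2.resize(sc['pixels'][155:235,130:230],(400,240),interpolation=cv2.INTER_CUBIC)[:,:,:],cv2.resize(t['pixels'][155:245,410:510],(400,240),interpolation=cv2.INTER_CUBIC)])
cv2.imwrite('pics/w6.png',np.clip(np.vstack([A,b])[:,:,::-1]*1.4,0,255).astype(np.uint8))
g=w['pixels'].astype(int).sum(2)
for d in(.0465,.0485,.0505,.0525,.055):
    print(d,'face',proj(w,p+R.apply([d,0,.020])).round(1),'bot',proj(w,p+R.apply([d,0,.054])).round(1))
for x in (290,320,350): print(x,g[126:162,x].tolist())
E
```

```text
[ 0.50895356 -0.2752308   0.12405676] [-1.79959906e+02  8.30936615e-02  9.09896752e+00] [-0.28136335  0.49563625 -1.63424162]
0.0465 face [320.6 158.9] bot [320.8 150.9]
0.0485 face [320.6 155.1] bot [320.8 147.7]
0.0505 face [320.6 151.3] bot [320.8 144.5]
0.0525 face [320.6 147.4] bot [320.8 141.3]
0.055 face [320.6 142.6] bot [320.7 137.2]
290 [394, 400, 267, 183, 188, 191, 198, 162, 119, 118, 123, 138, 111, 90, 277, 325, 313, 318, 48, 57, 47, 49, 20, 46, 48, 45, 20, 71, 40, 61, 70, 38, 72, 47, 60, 69]
320 [396, 403, 402, 401, 405, 401, 396, 404, 411, 421, 415, 413, 314, 320, 307, 325, 318, 319, 75, 47, 31, 16, 37, 64, 54, 74, 78, 80, 87, 107, 127, 149, 182, 203, 197, 209]
350 [402, 404, 340, 192, 193, 197, 197, 164, 141, 113, 122, 127, 119, 120, 623, 603, 352, 322, 102, 17, 2, 62, 31, 42, 44, 63, 37, 92, 111, 133, 171, 217, 232, 263, 254, 266]
```

View pics/w6.png

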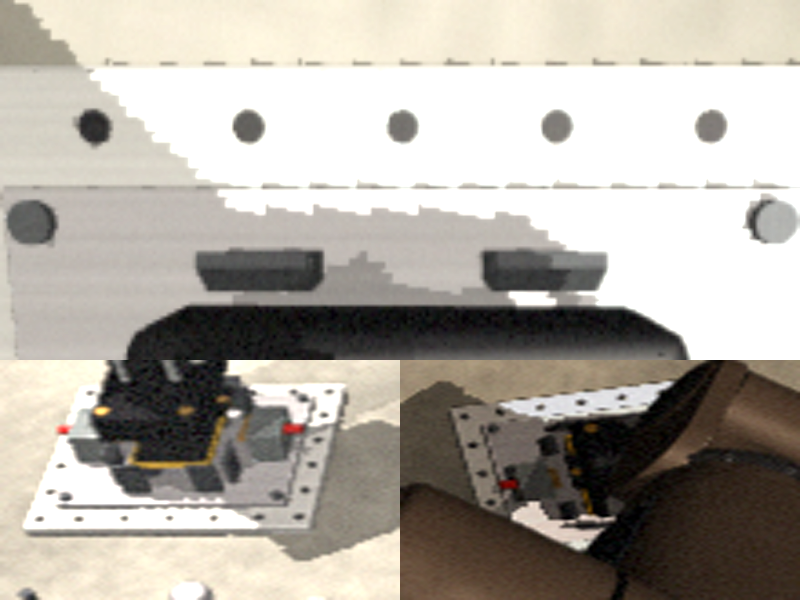

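The crop shows the far locators at (195–323) and (483–607), with inner edge at row 290. The housing end is at row 306 and spans 128–687, so it is about 1 mm right of the locators' middle.

```bash
python3 - <<'E'
from h import *
w=pickle.load(open('w6.pkl','rb'));p,R,s=pose()
P=lambda u,v:(210+u/3.636,60+v/3.636)
for n,u,v,z in [('loc inner',401,290,.054),('loc inner',401,290,.061),('loc outer',401,250,.061),('locL',195,255,.061),('locR',607,255,.061),('hous bot end',407.5,306,.070),('housL',128,352,.104),('housR',687,352,.104),('pal far',401,66,.010),('plate',401,187,.014),('scrL',31,222,.018),('scrR',773,222,.018)]:
    print(n,(R.inv().apply(onz(w,*P(u,v),z)-p)*1000).round(1))
E
```

```text
loc inner [51.5 -1.  71.4]
loc inner [52.2 -1.  64.4]
loc outer [59.2 -1.  64.4]
locL [ 58.3 -37.8  64.3]
locR [58.3 35.8 64.4]
hous bot end [50.2  0.2 55.4]
housL [ 47.2 -40.3  21.3]
housR [47.2 40.6 21.4]
pal far [ 94.6  -1.2 115.4]
plate [ 69.8  -1.2 111.4]
scrL [ 62.6 -80.5 107.3]
scrR [ 62.7  78.5 107.5]
```

jog_arm(
  motion=[
    [0.015, [0, -0.001, 0.008], [0, 0, 0]],
    [0.015, [0, -0.001, 0.018], [0, 0, 0]],
    [0.015, [0, -0.001, 0.026], [0, 0, 0]],
    [0.015, [0, -0.001, 0.032], [0, 0, 0]],
    [0.015, [0, -0.001, 0.035], [0, 0, 0]],
    [0.015, [0, -0.001, 0.035], [0, 0, 0]],
  ],
  force=90,
)

```text
clock: 16.02
ee_pos: [0.508, -0.2746, 0.0891]
orientation: [-180.0, 0.1, 9.1]
wrist_force: [-4.8, -2.7, -2.4]
width: 0.311
gripper_force: 93.1
```

jog_arm(
  motion=[
    [0.015, [-0.0015, 0.0005, 0.003], [0, 0, 0]],
    [0.015, [-0.0015, 0.0005, 0.006], [0, 0, 0]],
    [0.015, [-0.0015, 0.0005, 0.008], [0, 0, 0]],
    [0.015, [-0.0015, 0.0005, 0.008], [0, 0, 0]],
  ],
)

```text
clock: 16.52
ee_pos: [0.5075, -0.2753, 0.0821]
orientation: [180.0, 0.0, 9.1]
wrist_force: [-2.8, 2.0, 6.5]
width: 0.307
gripper_force: 94.4
```

jog_arm(
  motion=[
    [0.015, [-0.0005, -0.0003, 0.002], [0, 0, 0]],
    [0.015, [-0.0005, -0.0003, 0.004], [0, 0, 0]],
    [0.015, [-0.0005, -0.0003, 0.006], [0, 0, 0]],
    [0.015, [-0.0005, -0.0003, 0.008], [0, 0, 0]],
    [0.015, [-0.0005, -0.0003, 0.008], [0, 0, 0]],
  ],
)

```text
clock: 17.15
ee_pos: [0.5075, -0.2753, 0.074]
orientation: [179.9, -0.0, 9.1]
wrist_force: [1.8, 0.8, 3.8]
width: 0.308
gripper_force: 93.8
```

jog_arm(
  motion=[
    [0.015, [0, 0, 0.0015], [0, 0, 0]],
    [0.015, [0, 0, 0.003], [0, 0, 0]],
    [0.015, [0, 0, 0.003], [0, 0, 0]],
  ],
)

```text
clock: 17.52
ee_pos: [0.5074, -0.2753, 0.0709]
orientation: [179.9, -0.0, 9.1]
wrist_force: [1.4, 1.7, 5.9]
width: 0.307
gripper_force: 94.1
```

jog_arm(
  motion=[
    [0.015, [0, 0, 0.0015], [0, 0, 0]],
    [0.015, [0, 0, 0.003], [0, 0, 0]],
    [0.015, [0, 0, 0.003], [0, 0, 0]],
  ],
)

```text
clock: 17.9
ee_pos: [0.5076, -0.2753, 0.0698]
orientation: [179.9, -0.1, 9.1]
wrist_force: [-3.6, 4.9, 27.7]
width: 0.31
gripper_force: 97.1
```

```bash
python3 - <<'E'
from h import *
cs=pickle.load(open('c0.pkl','rb'))
w=cam('wrist');sc=cam('scene')
def f(c):return cv2.resize(c['pixels'][155:235,130:230],(400,320),interpolation=cv2.INTER_CUBIC)
im=np.vstack([cv2.resize(w['pixels'][60:200,200:440],(800,280)),np.hstack([f(sc),f(cs['scene'])])])
cv2.imwrite('pics/w7.png',np.clip(im[:,:,::-1]*1.4,0,255).astype(np.uint8))
E
```

```text
(no output)
```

View pics/w7.png

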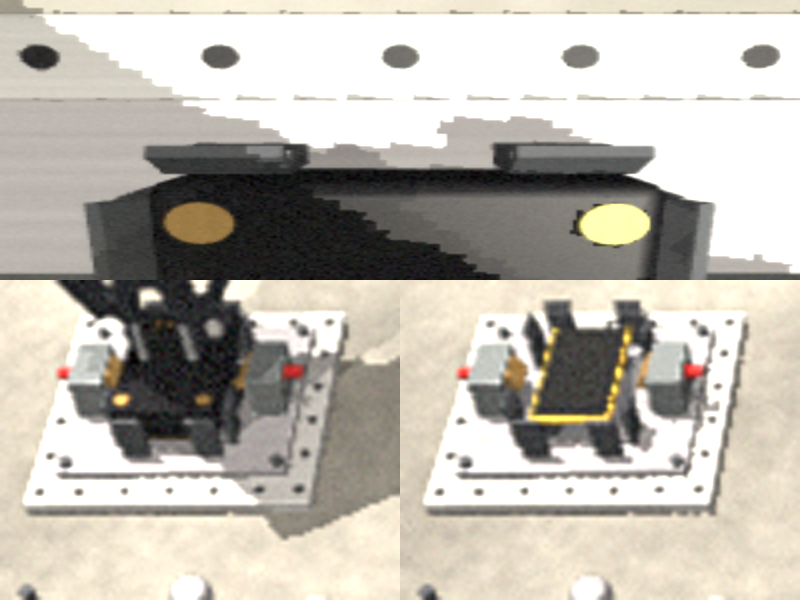

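The housing sits between the locators and the platform is at its stop (27 N). Both red knobs ((65,372) and (292,370)) are back at their original places, so the catches are in. I'll ease off, let go and retreat.

jog_arm(
  motion=[
    [0.015, [0, 0, -0.003], [0, 0, 0]],
    [0.03, [0, 0, -0.003], [0, 0, 0]],
    [0.05, [0, 0, -0.003], [0, 0, 0]],
    [0.05, [0, 0, -0.003], [0, 0, 0]],
    [0.05, [0, 0, -0.003], [0, 0, 0]],
    [0.05, [0, 0, -0.02], [0, 0, 0]],
    [0.05, [0, 0, -0.05], [0, 0, 0]],
    [0.05, [0, 0, -0.1], [0, 0, 0]],
  ],
)

```text
clock: 19.0
ee_pos: [0.5065, -0.2748, 0.1685]
orientation: [-179.9, 0.1, 9.1]
wrist_force: [-0.0, 0.2, 0.6]
width: 0.588
gripper_force: 0.0
```

jog_arm(
  motion=[
    [0.05, [-0.03, 0, -0.04], [0, 0, 0]],
    [0.05, [-0.08, 0, -0.06], [0, 0, 0]],
    [0.05, [-0.08, 0, -0.06], [0, 0, 0]],
    [0.05, [-0.08, 0, -0.06], [0, 0, 0]],
  ],
)

```text
clock: 19.5
ee_pos: [0.4282, -0.2878, 0.2283]
orientation: [179.9, -0.0, 9.0]
wrist_force: [-0.4, 0.0, -0.6]
width: 0.584
gripper_force: 0.0
```

```bash
python3 - <<'E'
from h import *
cs=pickle.load(open('c0.pkl','rb'))
w=cam('wrist');sc=cam('scene')
p=np.array([.5045,-.2755,.069]);y=np.array([-.16,.987,0]);x=np.array([.987,.16,0])
for a in(-1,1):
  for b in(-1,1):print(a,b,proj(w,p+a*.055*x+b*.038*y).round(0))
f=lambda c:cv2.resize(c['pixels'][155:235,130:230],(300,240),interpolation=cv2.INTER_CUBIC)
im=np.zeros((560,800,3),np.uint8);im[:240,:300]=f(sc);im[:240,300:600]=f(cs['scene']);im[240:,:512]=cv2.resize(w['pixels'],(512,320))
cv2.imwrite('pics/w8.png',np.clip(im[:,:,::-1]*1.4,0,255).astype(np.uint8))
E
```

```text
-1 -1 [360. 162.]
-1 1 [282. 163.]
1 -1 [363.  38.]
1 1 [277.  38.]
```

View pics/w8.png

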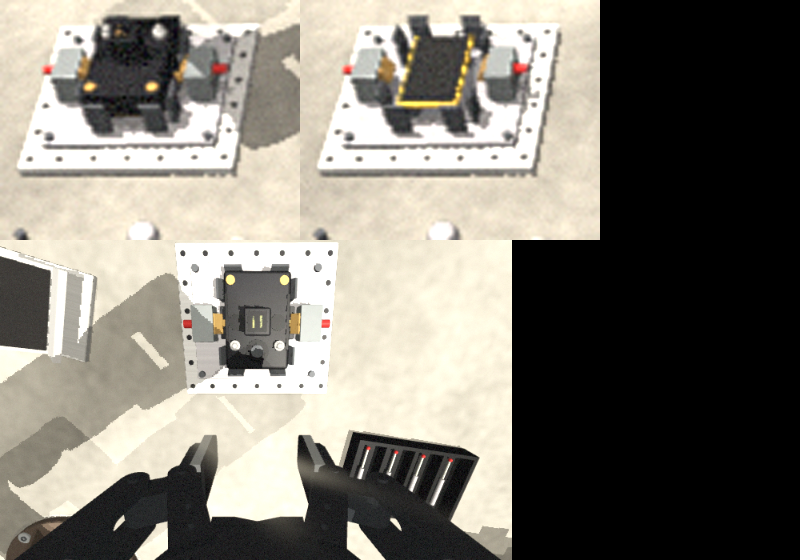

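The housing lies caught and square in the nest at (258,320), with both brass bolts over its ears and the knobs symmetric. Its face corners match the caught height.

```bash
python3 -c "
from station import job
print(job.sign_off())"
```

```text
the job is handed in; nothing more can be done
None
```

The housing was set on the 45-degree rest and let go, retaken by its connector shroud, and pressed into the nest until both catches snapped in; the job is handed in at about 20 s, though the sign-off returned no verdict.

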